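Space and press a glued tile

TASK

Three wooden tiles sit proud in their sprung green gluing nests, and only one nest has a gap beside its tile wide enough for the red-topped spacer. Stand the spacer upright in that gap, right down on the floor of the nest, and let go of it; then press the tile of that same nest straight down with the fingers, without hammering it, until it is flush with its frame, and finish while still holding it pressed there. Do not push the other two tiles down and leave the offcut, glue jar and mallet where they are.

Things in the scene. Friction and masses are not known exactly. Their poses are not given: they have to be found in the camera images.
- spacer: Loose wooden spacer, an upright slab 50 (x, length) x 16 (y, thickness) x 75 mm tall, brown wood below, the top 23 mm painted red; about 45 g. It starts standing on the bench at one side of the nests, turned up to 0.6 rad. Origin: centre of its underside, z up. Seated in the gap, its top stands 85 mm above the bench, 50 mm above the frame. Symmetrical end for end.
- nest_wide: Fixed pressing nest: a green rectangular frame, outside 98 (x) x 117 (y) mm, 35 mm high, on the bench, walls 12 mm thick, dark steel floor 10 mm above the bench. Inside it a wooden tile fills all but one gap of 21 mm on the +y side, between the tile's edge and the +y wall (2 mm elsewhere). Origin: centre of its underside; z up. The nests stand in any order and are turned up to 0.6 rad either way.
- tile_wide: Light wooden tile with a dark square at its centre, 70 (x) x 70 (y) x 18 mm, in its nest. Origin: centre of its TOP face. It rides up and down on springs: at rest its top is 43 mm above the bench, 8 mm proud of the frame; it is flush at 35 mm, where it meets a firm stop. The springs push back with about 3 N at first touch and about 12 N when flush, and lift it again when let go.
- gap_wide (a point): Centre of the floor of the 21 mm gap in this nest, 10 mm above the bench; x runs along the gap (74 mm long), y across it, from the tile to the wall.
- nest_mid: Fixed pressing nest: a green rectangular frame, outside 98 (x) x 117 (y) mm, 35 mm high, on the bench, walls 12 mm thick, dark steel floor 10 mm above the bench. Inside it a wooden tile fills all but one gap of 12 mm on the +y side, between the tile's edge and the +y wall (2 mm elsewhere). Origin: centre of its underside; z up. The nests stand in any order and are turned up to 0.6 rad either way.
- tile_mid: Light wooden tile with a dark square at its centre, 70 (x) x 79 (y) x 18 mm, in its nest. Origin: centre of its TOP face. It rides up and down on springs: at rest its top is 43 mm above the bench, 8 mm proud of the frame; it is flush at 35 mm, where it meets a firm stop. The springs push back with about 3 N at first touch and about 12 N when flush, and lift it again when let go.
- gap_mid (a point): Centre of the floor of the 12 mm gap in this nest, 10 mm above the bench; x runs along the gap (74 mm long), y across it, from the tile to the wall.
- nest_narrow: Fixed pressing nest: a green rectangular frame, outside 98 (x) x 117 (y) mm, 35 mm high, on the bench, walls 12 mm thick, dark steel floor 10 mm above the bench. Inside it a wooden tile fills all but one gap of 8 mm on the +y side, between the tile's edge and the +y wall (2 mm elsewhere). Origin: centre of its underside; z up. The nests stand in any order and are turned up to 0.6 rad either way.
- tile_narrow: Light wooden tile with a dark square at its centre, 70 (x) x 83 (y) x 18 mm, in its nest. Origin: centre of its TOP face. It rides up and down on springs: at rest its top is 43 mm above the bench, 8 mm proud of the frame; it is flush at 35 mm, where it meets a firm stop. The springs push back with about 3 N at first touch and about 12 N when flush, and lift it again when let go.
- gap_narrow (a point): Centre of the floor of the 8 mm gap in this nest, 10 mm above the bench; x runs along the gap (74 mm long), y across it, from the tile to the wall.
- offcut: Bystander: squared timber offcut, 60 x 60 x 90 mm tall, loose, standing on the side of the nests away from the spacer. Origin: centre of its underside.
- glue: Bystander: glue jar, 60 mm across, 85 mm tall, loose, beyond the nests. Origin: centre of its underside.
- mallet: Bystander: wooden mallet lying along its x, 266 mm long, the head (72 mm across, 100 mm wide) at its +x end, loose, beyond the nests. Origin: on the bench under the handle, 120 mm from its free end.
There are look-alikes about, which are no part of the job. There is more than one size of the spacer; the job needs the smaller.

How it is judged:
By the outcome, as a careful person would: the job done as asked, in the order asked, and still so for the second after the job is handed in, while the arm keeps its last pose, push and grip.
It also fails if it takes over 54 s, if anything falls off the work surface, if the arm or the gripper's body presses on something with over 40 N, if the wrist force passes 120 N, or if a joint passes its speed limit or range.

ROBOT

A 6-joint arm with a two-finger parallel gripper is mounted at the origin on the work surface. World frame = base frame: x ahead of the robot, y to its left, z up, the work surface at z = 0. Lengths are in m, angles in rad, forces in N, time in s.
With the tool pointing down it reaches from about 0.225 to 0.725 m from the base axis. Payload 3.1 kg.
Tool frame: the origin (TCP) lies midway between the tips of the shut fingers; the grasp point (between the pads) lies 19 mm behind it; z points along the fingers, y is the direction in which the jaws open and shut (so a half turn about z gives the same grasp; the last joint's range is limited). The gripper opens to 85 mm and grips with 20 to 120 N. Pads are 22 mm wide; open, the fingers measure 114 mm over their backs; the gripper's body (76 mm by 85 mm) begins 54 mm behind the grasp point. The pads swing forward as they close: fully open they stand 13 mm farther back than shut.
Start: joints at [-1.283, 0.048, 0.099, 1.622, 0, 1.443], TCP at [0.212, -0.48, 0.231] pointing down, gripper open.
Joint ranges: [-2.91, 2.91], [-0.99, 1.94], [-1.21, 1.42], [-2.12, 2.29], [-1.49, 1.47], [-3.14, 3.14]. Speed limits (rad/s): [2.79, 2.79, 3.14, 3.14, 3.14, 3.14].

INTERFACE

Orientations are given as a rotation vector (axis times angle).
In Python, from workcell import env, viewer gives the robot as it stands.
- The arm moves only by the tool step_arm, never from a script. Its argument "motion" is text: rows parted by semicolons, each of 6 numbers parted by spaces: the shift along the world's x, y, z in cm, then the turn, a rotation vector about the world's x, y, z in rad. A call has 1 to 8 rows; each row shifts and turns the pose as measured when the row begins; what a row does not reach is not made up. A row lasts 1/10 s, in which the tool goes at most 50 mm and 8.59 degrees, less where a joint would pass 70% of its speed; a pose out of reach is approached as far as the arm can. A call is refused whole if a number of a shift passes 5 or a number of a turn 0.15, either way. A call with a gripper value outside its range is refused whole. "gripper" is the opening, from -1 (shut) to 1 (fully open), set as the call begins (left out, the last holds). The fingers move at their own pace and stop on an object; "grip_force" is the grip in N (left out, the last holds). Time passes only in rows, so rows that do not move let the fingers close. It gives the time, the measured TCP pose, the force and the opening at its end, in the units of the state.
- env.read_state(): the state, without advancing time (a new reading comes with each control period).
- viewer.snapshot(name): name is "scene" or "top" or "wrist"; returns the picture (400x640x3 uint8, blue, green, red); there is no depth.
- viewer.camera_params(name): a dict with "fx", "fy", "cx", "cy" (pixels), "R" (3x3) and "t" (3): a world point X has camera coordinates R X + t; the wrist camera has in their place "hand_eye" (4x4, takes a point from camera to tool coordinates, whose origin is the TCP and whose axes are the flange's). Camera axes: x right, y down, z forward; pixel columns grow to the right and rows downward; lengths in m; the calibration is good to about 2 mm. A picture is of the moment at which its call begins: read the wrist's pose just before it. camera_params takes no time and is no camera call.
- env.sign_off(): hands the job in, once; it reports no verdict.
The state is a dict: "time": time; "q": joint angles; "qd": joint speeds; "joint_torque": joint torques, N m; "eef_pos": TCP position; "tool_rot": TCP orientation; "force": force on the tool from outside, world axes, zero at the start; "wrist_torque": the same for the moment, N m; "gripper_width": opening from 0.0 (shut) to 1.0 (fully open).
Only numpy, scipy, OpenCV 4.12 (cv2) and the standard library are available. Lean on these libraries where they do the work, as an engineer would, in place of code of your own. Each camera call takes 0.05 s, during which the arm holds its last target. There are 200 camera calls.

## Working session

There is one attempt and no reset: what is moved stays moved. The work goes in short steps, Python scripts to look and compute and a tool call to move; the robot and the scene stay as the last step left them, time stands still between calls to the robot, and variables do not carry over. Pictures are saved under pics/ and viewed, about 8 in all and at most 12, crops included, and the job is handed in when it is done.

Besides the shell and the picture viewer there is one more tool, called after "Call:" as name(argument=value, ...) on one line, values as JSON. step_arm: Moves the arm, as the interface text tells. Its arguments: {"type":"object","properties":{"motion":{"type":"string"},"gripper":{"type":"number"},"grip_force":{"type":"number"}},"required":["motion"]}

```bash
mkdir -p pics; python3 - <<'E'
from workcell import env, viewer
import cv2, numpy as np
np.set_printoptions(precision=4,suppress=True)
s=env.read_state(); print(s)
for n in ("top","scene"):
    cv2.imwrite(f"pics/{n}0.png",viewer.snapshot(n)); print(viewer.camera_params(n))
print(viewer.camera_params("wrist"))
E
```

```text
{'time': 0.0, 'q': array([-1.2828,  0.0487,  0.0976,  1.622 ,  0.    ,  1.443 ]), 'qd': array([-0.0012,  0.0001,  0.0011,  0.0029, -0.0018, -0.0002]), 'joint_torque': array([ -0.0005, -33.8778,  32.0016,   0.0202,  -0.0002,   0.    ]), 'eef_pos': array([ 0.2119, -0.4797,  0.2301]), 'tool_rot': array([-3.0716, -0.6479,  0.0003]), 'force': array([ 0.3101,  0.1619, -0.0468]), 'wrist_torque': array([-0.0047, -0.0058, -0.0411]), 'gripper_width': 1.001501453094037}
{'fx': 457.14223234639826, 'fy': 457.14223234639826, 'cx': 318.95659159609244, 'cy': 196.6198394273969, 'R': array([[-0.0185, -0.9998,  0.006 ],
       [-0.989 ,  0.0174, -0.1468],
       [ 0.1466, -0.0086, -0.9892]]), 't': array([0.0042, 0.5721, 1.1296])}
{'fx': 497.3930636118696, 'fy': 497.3930636118696, 'cx': 321.0987369298094, 'cy': 198.14641169990352, 'R': array([[ 0.2473,  0.9689, -0.0094],
       [ 0.517 , -0.1401, -0.8444],
       [-0.8195,  0.204 , -0.5356]]), 't': array([-0.1291, -0.2447,  2.1018])}
{'fx': 311.66116373503274, 'fy': 311.66116373503274, 'cx': 319.42928628003807, 'cy': 198.73023502066388, 'hand_eye': array([[ 0.0013, -0.9507, -0.31  ,  0.0805],
       [ 1.    ,  0.0012,  0.0005, -0.0005],
       [-0.0001, -0.31  ,  0.9507, -0.1425],
       [ 0.    ,  0.    ,  0.    ,  1.    ]])}
```

View pics/top0.png

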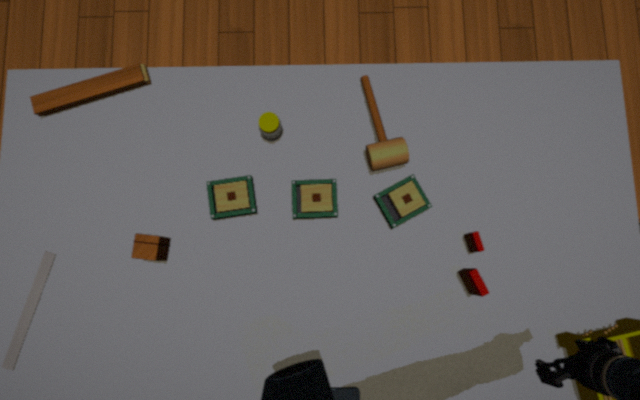

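View pics/scene0.png

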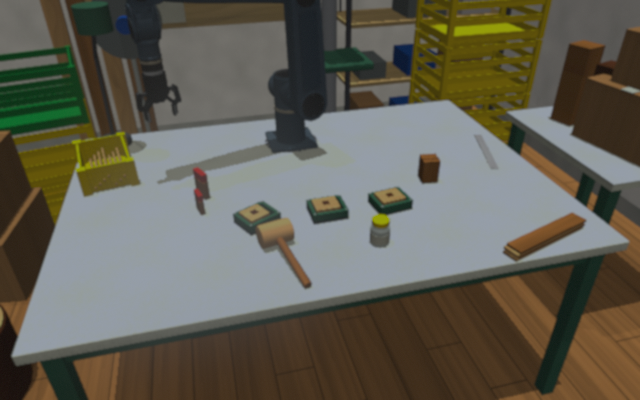

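```bash
cat > h.py <<'E'
from workcell import env, viewer
import cv2, numpy as np
from scipy.spatial.transform import Rotation as Ro
np.set_printoptions(precision=4,suppress=True)
def cam(name):
    p=viewer.camera_params(name)
    if name=="wrist":
        s=env.read_state(); H=np.eye(4); H[:3,:3]=Ro.from_rotvec(s['tool_rot']).as_matrix(); H[:3,3]=s['eef_pos']
        W=H@p['hand_eye']; p['R']=W[:3,:3].T; p['t']=-p['R']@W[:3,3]
    return p
def cast(p,uv,z):
    uv=np.atleast_2d(np.array(uv,float)); d=np.c_[(uv[:,0]-p['cx'])/p['fx'],(uv[:,1]-p['cy'])/p['fy'],np.ones(len(uv))]@p['R']
    c=-p['R'].T@p['t']; return c+d*((z-c[2])/d[:,2])[:,None]
def proj(p,X):
    c=np.atleast_2d(X)@p['R'].T+p['t']; return np.c_[c[:,0]/c[:,2]*p['fx']+p['cx'],c[:,1]/c[:,2]*p['fy']+p['cy']]
def red(im): 
    h=cv2.cvtColor(im,cv2.COLOR_BGR2HSV); return (((h[...,0]<6)|(h[...,0]>174))&(h[...,1]>180)&(h[...,2]>90)).astype(np.uint8)
def blobs(m,amin=30):
    c,_=cv2.findContours(m,cv2.RETR_EXTERNAL,cv2.CHAIN_APPROX_NONE); return [k for k in c if cv2.contourArea(k)>amin]
E
python3 - <<'E'
from h import *
im=cv2.imread("pics/top0.png"); p=cam("top")
for k in blobs(red(im)):
    print("red",cv2.minAreaRect(k),cast(p,cv2.minAreaRect(k)[0],.075), cast(p,cv2.boxPoints(cv2.minAreaRect(k)),.075)[:,:2].tolist())
h=cv2.cvtColor(im,cv2.COLOR_BGR2HSV)
g=((h[...,0]>60)&(h[...,0]<95)&(h[...,1]>100)).astype(np.uint8)
for k in blobs(g,300):
    r=cv2.minAreaRect(cv2.convexHull(k)); print("nest",r,cast(p,r[0],.035))
c=cv2.resize(im[150:310,360:500],None,fx=4,fy=4,interpolation=cv2.INTER_CUBIC); c=np.clip(c*1.8,0,255).astype(np.uint8); cv2.imwrite("pics/crop1.png",c[:, :560][:600])
E
```

```text
red ((478.6401062011719, 281.9235534667969), (26.49648666381836, 6.943356037139893), 61.38954162597656) [[ 0.351  -0.3897  0.075 ]] [[0.37527068739422864, -0.3684771355502454], [0.3829864221567753, -0.3839040535726221], [0.3268388800032358, -0.4108527166746962], [0.31924167332372133, -0.3955060567407955]]
red ((477.70001220703125, 241.10000610351562), (18.34120750427246, 4.427187442779541), 71.56504821777344) [[ 0.4497 -0.3943  0.075 ]] [[0.4695849718031102, -0.38332899257542263], [0.47284496002743637, -0.3939475443379616], [0.4299484274601812, -0.4052500192420271], [0.42672786052443057, -0.3946840576695977]]
nest ((231.239990234375, 197.17999267578125), (36.62813186645508, 44.547725677490234), 81.8698959350586) [[0.5757 0.2197 0.035 ]]
```

View pics/crop1.png

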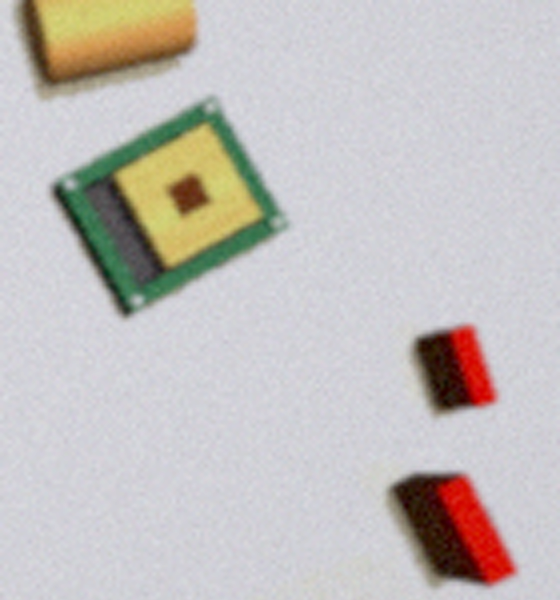

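Candidates for the spacer: small red at (478,241), length about 47 mm, and large red at (478,282), about 63 mm. I choose the small one. The wide nest is the right-hand one at (402,201), with its dark gap on the left side. I'll get a closer view of both with the wrist camera.

Call:
step_arm(motion="4 2 1 0 0 -0.04; 4 2 1 0 0 -0.04; 4 2 0 0 0 -0.04; 4 2 0 0 0 -0.04; 4 1 0 0 0 0; 3 0 0 0 0 0; 0 0 0 0 0 0; 0 0 0 0 0 0", gripper=1)

```text
time: 0.9
eef_pos: [0.4472, -0.3837, 0.2443]
tool_rot: [-3.107, -0.381, 0.008]
force: [-0.1, 0.4, -0.5]
gripper_width: 1.001
```

```bash
python3 - <<'E'
from h import *
p=cam("wrist"); im=viewer.snapshot("wrist"); cv2.imwrite("pics/w1.png",im)
print(env.read_state()['eef_pos'],env.read_state()['q'])
for k in blobs(red(im)):
    r=cv2.minAreaRect(k); print(r, cast(p,r[0],.075)); b=cast(p,cv2.boxPoints(r),.075); print(b)
E
```

```text
[ 0.447  -0.3837  0.244 ] [-0.825   0.2369  0.3342  1.6804  0.0033  2.0732]
((300.2353210449219, 279.9411926269531), (26.678918838500977, 16.97749137878418), 75.96376037597656) [[ 0.3243 -0.389   0.075 ]]
[[ 0.3349 -0.3732  0.075 ]
 [ 0.3448 -0.3901  0.075 ]
 [ 0.3134 -0.4053  0.075 ]
 [ 0.303  -0.3879  0.075 ]]
((331.5, 166.5), (23.0, 13.0), 90.0) [[ 0.4619 -0.3901  0.075 ]]
[[ 0.4717 -0.3807  0.075 ]
 [ 0.4749 -0.3934  0.075 ]
 [ 0.4519 -0.3996  0.075 ]
 [ 0.4486 -0.3866  0.075 ]]
```

View pics/w1.png

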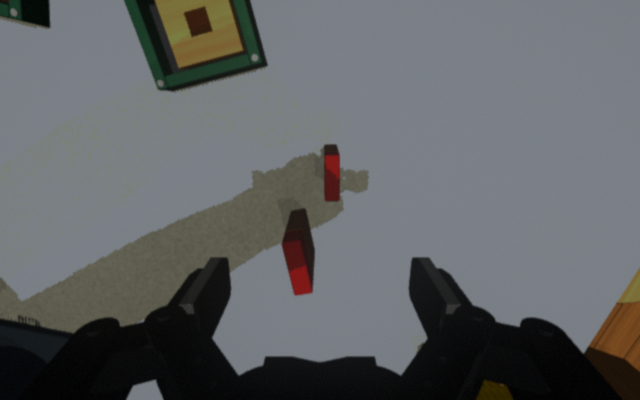

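```bash
python3 - <<'E'
from h import *
im=cv2.imread("pics/w1.png"); p=cam("wrist")
hsv=cv2.cvtColor(im,cv2.COLOR_BGR2HSV)
for y in range(142,206,3): print(y, hsv[y,332],im[y,332])
for y in (160,175,190): print(y, im[y,320:344,2], hsv[y,320:344,1])
m=red(im)*0+(((hsv[...,0]<8)|(hsv[...,0]>172))&(hsv[...,1]>130)&(hsv[...,2]>65)).astype(np.uint8)
for k in blobs(m):
    r=cv2.minAreaRect(k); b=cast(p,cv2.boxPoints(r),.075); print(r,cast(p,r[0],.075),b,np.linalg.norm(np.diff(b[:,:2],axis=0),axis=1))
E
```

```text
142 [ 99  14 129] [129 127 122]
145 [11 43 47] [39 42 47]
148 [14 87 38] [25 31 38]
151 [  6 116  46] [25 29 46]
154 [  0 151  59] [24 24 59]
157 [  1 208 124] [ 23  27 124]
160 [  1 208 126] [ 23  25 126]
163 [  1 207 127] [ 24  27 127]
166 [  1 207 127] [ 24  26 127]
169 [  1 213 126] [ 21  25 126]
172 [  1 196 104] [ 24  26 104]
175 [  1 181  79] [23 24 79]
178 [  0 178  79] [24 24 79]
181 [  1 183  78] [22 23 78]
184 [  0 181  76] [22 22 76]
187 [  1 185  76] [21 23 76]
190 [  1 179  77] [23 24 77]
193 [  0 181  76] [22 22 76]
196 [  1 183  78] [22 24 78]
199 [  0 176  74] [23 23 74]
202 [24 42 90] [75 87 90]
205 [26 40 95] [80 93 95]
160 [ 82  84  86  83  84 110 125 127 127 127 127 127 126 126 127 127 125 125
 115 105 118 122 122 124] [ 37  36  42  55 134 197 206 207 209 209 205 205 208 206 209 207 212 204
 191  97  13  21  21  21]
175 [ 81  78  77  73  67  71  77  79  77  79  78  78  79  82  81  95 118 124
 115  98  93  93  93  94] [ 38  39  43  52  91 162 179 184 182 181 183 183 181 180 186 196 210 210
 197 143  63  36  36  38]
190 [92 89 89 84 68 70 74 76 77 77 76 76 77 74 75 77 78 76 71 74 86 91 90 96] [ 39  40  40  46  86 157 186 188 182 182 185 181 179 186 184 182 183 178
 158  96  44  36  37  21]
((297.1764831542969, 267.7059020996094), (53.35783767700195, 18.432706832885742), 75.96376037597656) [[ 0.339 -0.382  0.075]] [[ 0.3637 -0.3589  0.075 ]
 [ 0.3739 -0.3769  0.075 ]
 [ 0.3129 -0.4063  0.075 ]
 [ 0.3017 -0.3874  0.075 ]] [0.0207 0.0678 0.022 ]
((331.82373046875, 177.4777374267578), (45.30778503417969, 14.805404663085938), 88.45184326171875) [[ 0.4507 -0.3933  0.075 ]] [[ 0.4712 -0.3796  0.075 ]
 [ 0.4752 -0.3939  0.075 ]
 [ 0.4292 -0.4076  0.075 ]
 [ 0.425  -0.3926  0.075 ]] [0.0149 0.048  0.0156]
```

```bash
cat >> h.py <<'E'
def todo(x,y,z,yaw):
    "shift in cm and turn to bring TCP to x,y,z, pointing down with tool x at yaw"
    s=env.read_state(); a=yaw/2
    D=Ro.from_rotvec(np.pi*np.array([np.cos(a),np.sin(a),0])); C=Ro.from_rotvec(s['tool_rot'])
    print("t",s['time'],"shift cm",100*(np.array([x,y,z])-s['eef_pos']),"turn",(D*C.inv()).as_rotvec(),"F",s['force'],"w",s['gripper_width'])
E
python3 -c "
from h import *
todo(.4502,-.3935,.12,.28)"
```

```text
t 0.95 shift cm [  0.3216  -0.9768 -12.4035] turn [-0.0111 -0.0062  0.0366] F [-0.2389  0.1189 -0.2159] w 0.9976946308254372
```

Call:
step_arm(motion="0.3 -1 -4 0 0 0.03; 0 0 -4 0 0 0; 0 0 -3 0 0 0; 0 0 0 0 0 0; 0 0 0 0 0 0")

```text
time: 1.45
eef_pos: [0.4441, -0.3966, 0.1339]
tool_rot: [-3.106, -0.417, 0.006]
force: [-0.1, -0.7, 0.6]
gripper_width: 1.0
```

```bash
python3 -c "
from h import *
todo(.4502,-.3935,.045,.28)"
```

```text
t 1.45 shift cm [ 0.6093  0.3098 -8.8877] turn [-0.0073 -0.0051  0.0132] F [-0.1193 -0.7157  0.6225] w 0.9995496009264704
```

Call:
step_arm(motion="0.6 0.3 -1 -0.007 -0.005 0.013; 0 0 -2 0 0 0; 0 0 -2 0 0 0; 0 0 0 0 0 0; 0 0 0 0 0 0")

```text
time: 1.95
eef_pos: [0.4543, -0.3982, 0.0929]
tool_rot: [3.096, 0.437, 0.017]
force: [0.6, 0.8, 0.3]
gripper_width: 1.004
```

```bash
python3 -c "
from h import *
todo(.4502,-.3935,.045,.28)"
```

```text
t 1.95 shift cm [-0.4118  0.474  -4.7898] turn [ 0.0133  0.013  -0.0002] F [0.6443 0.8175 0.3202] w 1.0043750078069074
```

Call:
step_arm(motion="-0.4 0.4 -1 0.01 0.01 0; 0 0 -1.5 0 0 0; 0 0 -1 0 0 0; 0 0 0 0 0 0; 0 0 0 0 0 0")

```text
time: 2.45
eef_pos: [0.4519, -0.3956, 0.0592]
tool_rot: [3.102, 0.438, 0.009]
force: [0.3, 0.0, 0.2]
gripper_width: 1.004
```

```bash
python3 -c "
from h import *
todo(.4502,-.3935,.045,.28)
p=cam('wrist');cv2.imwrite('pics/w2.png',viewer.snapshot('wrist'))"
```

```text
t 2.45 shift cm [-0.1709  0.2092 -1.4162] turn [ 0.0074  0.0067 -0.0007] F [0.3176 0.0119 0.1596] w 1.0038714284582584
```

View pics/w2.png

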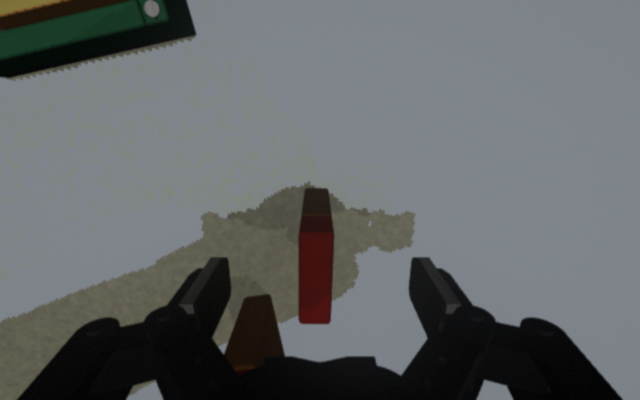

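The spacer top spans u 300–335, v 233–323. It is centred between the fingers (229 and 410) and aligned with them. I'll lower and grip.

Call:
step_arm(motion="-0.2 0.2 -0.7 0.007 0.006 0; 0 0 -0.7 0 0 0; 0 0 0 0 0 0; 0 0 0 0 0 0")

```text
time: 2.9
eef_pos: [0.4499, -0.3937, 0.0444]
tool_rot: [3.11, 0.439, 0.001]
force: [0.5, 0.1, -0.3]
gripper_width: 0.996
```

Call:
step_arm(motion="0 0 0 0 0 0; 0 0 0 0 0 0; 0 0 0 0 0 0; 0 0 0 0 0 0; 0 0 0 0 0 0; 0 0 0 0 0 0; 0 0 0 0 0 0; 0 0 0 0 0 0", gripper=-1, grip_force=40)

```text
time: 3.7
eef_pos: [0.4504, -0.3943, 0.0455]
tool_rot: [3.109, 0.439, 0.003]
force: [0.3, -0.7, -1.0]
gripper_width: 0.18
```

```bash
python3 -c "
from h import *
todo(.4502,-.3935,.2,.28)"
```

```text
t 3.7 shift cm [-0.0235  0.0751 15.4489] turn [ 0.0017  0.0019 -0.0007] F [ 0.3379 -0.6629 -0.9977] w 0.179524463788471
```

```bash
cat >> h.py <<'E'
def nest(p,im,x0,y0,x1,y1,s=1.0):
    hsv=cv2.cvtColor(im,cv2.COLOR_BGR2HSV); w=np.zeros(im.shape[:2],np.uint8); w[y0:y1,x0:x1]=1
    y=((hsv[...,0]>14)&(hsv[...,0]<34)&(hsv[...,1]>90)&(hsv[...,2]>80)).astype(np.uint8)*w
    g=((hsv[...,0]>60)&(hsv[...,0]<95)&(hsv[...,1]>90)).astype(np.uint8)*w
    for n,m,z in (("tile",y,.043),("frame",g,.035)):
        k=max(blobs(m),key=cv2.contourArea); h=cv2.convexHull(k).reshape(-1,2)
        W=cast(p,h,z)[:,:2]; r=cv2.minAreaRect((W*1000).astype(np.float32)); print(n,"px",cv2.minAreaRect(k)[0],"mm",r)
E
python3 -c "
from h import *
nest(cam('top'),cv2.imread('pics/top0.png'),365,168,440,235)"
```

```text
tile px (406.67694091796875, 198.1846160888672) mm ((564.0179443359375, -230.8258819580078), (69.4068374633789, 70.32771301269531), 27.566476821899414)
frame px (401.8385009765625, 201.0923309326172) mm ((557.917724609375, -219.58778381347656), (93.07211303710938, 117.01349639892578), 27.484668731689453)
```

Call:
step_arm(motion="0 0 3 0 0 0; 0 0 4 0 0 0; 1 3 4 0 0 0; 1 4 2 0 0 0; 1 4 0 0 0 0; 1 3 0 0 0 0; 0 0 0 0 0 0; 0 0 0 0 0 0")

```text
time: 4.5
eef_pos: [0.4895, -0.2484, 0.1786]
tool_rot: [-3.11, -0.435, -0.004]
force: [-0.6, -0.2, -1.1]
gripper_width: 0.181
```

```bash
python3 -c "
from h import *
p=cam('wrist');im=viewer.snapshot('wrist');cv2.imwrite('pics/w3.png',im)
todo(.5,-.25,.2,.28); print(proj(p,[.58,-.2,.04]))"
```

```text
t 4.55 shift cm [ 1.0499 -0.1511  2.1449] turn [-0.0025  0.0026  0.0029] F [-0.5694  0.4169  0.4043] w 0.1813524912379176
[[294.3586  72.6352]]
```

View pics/w3.png

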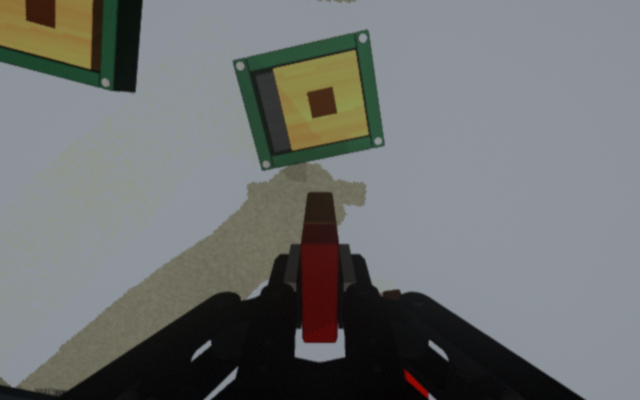

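```bash
python3 -c "
from h import *
p=cam('wrist');im=cv2.imread('pics/w3.png')
nest(p,im,215,15,400,180)
g=cv2.cvtColor(im,cv2.COLOR_BGR2HSV)
d=((g[...,1]<60)&(g[...,2]>120)).astype(np.uint8)
for u,v in ((240,66),(363,38),(378,141),(266,164)):
    w=np.zeros_like(d); w[v-6:v+7,u-6:u+7]=1
    s=im[v-5:v+6,u-5:u+6].min(2).astype(float); s=np.clip(s-90,0,None); y,x=np.mgrid[v-5:v+6,u-5:u+6]; c=(np.sum(x*s)/s.sum(),np.sum(y*s)/s.sum()); print(c,cast(p,c,.035))
k=((g[...,2]<75)&(g[...,1]<70)).astype(np.uint8); k[:60]=0;k[160:]=0;k[:,:240]=0;k[:,300:]=0
for b in blobs(k): W=(cast(p,b.reshape(-1,2),.025)[:,:2]*1000).astype(np.float32); print('dark',cv2.minAreaRect(b),cv2.minAreaRect(W))
# spacer red in hand
m=(((g[...,0]<8)|(g[...,0]>172))&(g[...,1]>130)&(g[...,2]>50)).astype(np.uint8)
for b in blobs(m,300): print('red',cv2.minAreaRect(b))
"
```

```text
tile px (322.69415283203125, 100.62353515625) mm ((563.3790893554688, -228.60855102539062), (70.0360336303711, 69.99114990234375), 27.612279891967773)
frame px (312.3882141113281, 101.2470703125) mm ((559.1896362304688, -220.27896118164062), (95.57138061523438, 114.4847640991211), 27.691009521484375)
(np.float64(239.72659968270756), np.float64(65.60021152829191)) [[ 0.5729 -0.1535  0.035 ]]
(np.float64(362.39876488751656), np.float64(37.678429642699605)) [[ 0.6217 -0.2469  0.035 ]]
(np.float64(377.81834112149534), np.float64(140.71320093457945)) [[ 0.5453 -0.287   0.035 ]]
(np.float64(265.7787274453941), np.float64(163.95916429249763)) [[ 0.4963 -0.1938  0.035 ]]
dark ((270.0481872558594, 111.48287200927734), (86.43790435791016, 22.991771697998047), 77.55000305175781) ((541.49609375, -186.7400665283203), (75.90403747558594, 20.48621368408203), 27.280664443969727)
red ((319.5, 292.0), (98.0, 37.0), 90.0)
```

```bash
python3 -c "
from h import *
p=viewer.camera_params('wrist'); I=np.linalg.inv(p['hand_eye'])
for z in (-.03,-.007):
  for x in (-.025,.025):
    c=(I@[x,0,z,1])[:3]; print(x,z,c[0]/c[2]*p['fx']+p['cx'],c[1]/c[2]*p['fy']+p['cy'])
im=cv2.imread('pics/w3.png'); g=cv2.cvtColor(im,cv2.COLOR_BGR2HSV)
m=(((g[...,0]<8)|(g[...,0]>172))&(g[...,1]>130)&(g[...,2]>50))
for v in range(205,345,15):
  x=np.where(m[v,280:360])[0]+280; print(v,x.min() if len(x) else 0,x.max() if len(x) else 0)
todo(.5424,-.1884,.13,.482)"
```

```text
-0.025 -0.03 320.4546843059522 344.4634689738749
0.025 -0.03 320.74582184537246 243.33675944617588
-0.025 -0.007 320.31498755561853 310.9780157670334
0.025 -0.007 320.54770161413535 221.43974494817286
205 0 0
220 0 0
235 0 0
250 301 337
265 302 337
280 302 336
295 302 336
310 303 336
325 302 336
340 304 335
t 4.55 shift cm [ 5.2899  6.0089 -4.8551] turn [-0.0028  0.0023  0.2049] F [-0.5694  0.4169  0.4043] w 0.1813524912379176
```

Call:
step_arm(motion="1.5 1.5 0 0 0 0.05; 1.5 1.5 0 0 0 0.05; 1 1.5 -1 0 0 0.05; 1 1.2 -2 0 0 0.05; 0 0 -1.5 0 0 0; 0 0 0 0 0 0; 0 0 0 0 0 0")

```text
time: 5.25
eef_pos: [0.5387, -0.1981, 0.1295]
tool_rot: [-3.052, -0.735, 0.002]
force: [-0.5, 0.4, 0.1]
gripper_width: 0.181
```

```bash
python3 -c "
from h import *
todo(.5424,-.1884,.105,.482)"
```

```text
t 5.25 shift cm [ 0.3749  0.9729 -2.4517] turn [-0.0018 -0.0016  0.0093] F [-0.4847  0.4419  0.0545] w 0.18067950536743432
```

Call:
step_arm(motion="0.4 0.9 -0.5 -0.002 -0.002 0.009; 0 0 -1 0 0 0; 0 0 -1 0 0 0; 0 0 0 0 0 0; 0 0 0 0 0 0")

```text
time: 5.75
eef_pos: [0.5432, -0.1907, 0.1043]
tool_rot: [3.049, 0.745, 0.004]
force: [0.6, -1.0, -1.4]
gripper_width: 0.181
```

```bash
python3 -c "
from h import *
todo(.5424,-.1884,.095,.482)
cv2.imwrite('pics/w4.png',viewer.snapshot('wrist'))"
```

```text
t 5.75 shift cm [-0.0811  0.2312 -0.9316] turn [0.0018 0.003  0.0028] F [ 0.5513 -1.0336 -1.3846] w 0.18073629226322913
```

View pics/w4.png

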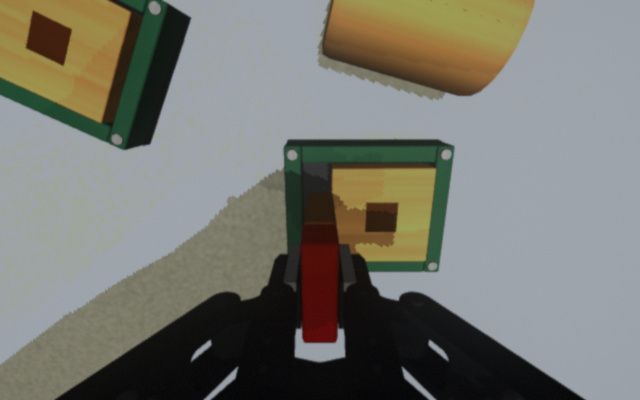

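The spacer hangs over the gap, with the gap at (317,180) above it and yaw aligned. It is about 2 mm toward the tile, which I'll correct before lowering.

Call:
step_arm(motion="-0.1 0.2 -0.2 0.002 0.003 0.003; 0 0 -0.3 0 0 0; 0 0 0 0 0 0; 0 0 0 0 0 0")

```text
time: 6.2
eef_pos: [0.5425, -0.1888, 0.0998]
tool_rot: [3.05, 0.75, 0.001]
force: [0.0, 0.2, 1.0]
gripper_width: 0.182
```

```bash
python3 -c "
from h import *
todo(.5424,-.1884,.0555,.482)
p=cam('wrist');im=viewer.snapshot('wrist');cv2.imwrite('pics/w5.png',im)
nest(p,im,270,130,470,285)
todo(.5424,-.1884,.0555,.482)"
```

```text
t 6.2 shift cm [-0.0107  0.0416 -4.4321] turn [ 0.0003  0.0009 -0.0004] F [0.0128 0.2068 1.0155] w 0.18215860293743916
tile px (388.0, 216.5) mm ((564.1917724609375, -228.09811401367188), (69.97693634033203, 69.90016174316406), 27.68854331970215)
frame px (373.5, 210.5) mm ((559.8814697265625, -219.91957092285156), (96.26966094970703, 114.53675842285156), 27.686782836914062)
t 6.25 shift cm [-0.0092  0.0404 -4.43  ] turn [ 0.0002  0.0009 -0.0004] F [ 0.5823 -0.0858 -0.229 ] w 0.17634361250027372
```

Call:
step_arm(motion="0 0.1 -0.6 0 0 0; 0 0 -0.6 0 0 0; 0 0 -0.5 0 0 0; 0 0 0 0 0 0; 0 0 0 0 0 0")

```text
time: 6.75
eef_pos: [0.5422, -0.1876, 0.0809]
tool_rot: [3.051, 0.75, 0.001]
force: [0.5, -0.4, -0.1]
gripper_width: 0.183
```

```bash
python3 -c "
from h import *
todo(.5428,-.1881,.0555,.482)"
```

```text
t 6.75 shift cm [ 0.0554 -0.0501 -2.543 ] turn [-0.      0.0004 -0.0004] F [ 0.4816 -0.4139 -0.0686] w 0.18347083688621355
```

Call:
step_arm(motion="0 0 -0.6 0 0 0; 0 0 -0.6 0 0 0; 0 0 -0.5 0 0 0; 0 0 -0.4 0 0 0; 0 0 0 0 0 0; 0 0 0 0 0 0")

```text
time: 7.35
eef_pos: [0.542, -0.1875, 0.0576]
tool_rot: [-3.05, -0.75, 0.0]
force: [-0.0, 0.2, -0.3]
gripper_width: 0.177
```

```bash
python3 -c "
from h import *
todo(.5428,-.1881,.0555,.482)"
```

```text
t 7.35 shift cm [ 0.0834 -0.0569 -0.2126] turn [-0.0003 -0.0003 -0.0003] F [-0.035   0.1831 -0.3358] w 0.17672578079233514
```

Call:
step_arm(motion="0 0 -0.2 0 0 0; 0 0 -0.1 0 0 0; 0 0 0 0 0 0; 0 0 0 0 0 0")

```text
time: 7.75
eef_pos: [0.5426, -0.1878, 0.0555]
tool_rot: [3.05, 0.75, 0.002]
force: [-0.7, 0.3, -0.6]
gripper_width: 0.181
```

Call:
step_arm(motion="0 0 -0.1 0 0 0; 0 0 -0.1 0 0 0; 0 0 0 0 0 0; 0 0 0 0 0 0")

```text
time: 8.15
eef_pos: [0.5431, -0.1881, 0.0553]
tool_rot: [3.049, 0.75, 0.004]
force: [-0.0, -0.5, 0.0]
gripper_width: 0.183
```

Call:
step_arm(motion="0 0 -0.2 0 0 0; 0 0 0 0 0 0")

```text
time: 8.35
eef_pos: [0.5435, -0.1883, 0.0557]
tool_rot: [3.048, 0.75, 0.006]
force: [0.0, 1.1, -0.4]
gripper_width: 0.183
```

Call:
step_arm(motion="0 0 -0.2 0 0 0; 0 0 0 0 0 0")

```text
time: 8.55
eef_pos: [0.5443, -0.1886, 0.0554]
tool_rot: [3.046, 0.75, 0.008]
force: [0.4, 0.4, -1.2]
gripper_width: 0.178
```

z has stalled at 0.0555, which is the predicted seated height. I'll release.

Call:
step_arm(motion="0 0 0 0 0 0; 0 0 0 0 0 0; 0 0 0 0 0 0; 0 0 0 0 0 0; 0 0 0 0 0 0; 0 0 0 0 0 0", gripper=0)

```text
time: 9.15
eef_pos: [0.5435, -0.1882, 0.0528]
tool_rot: [3.048, 0.75, 0.005]
force: [0.2, 0.1, -0.4]
gripper_width: 0.501
```

Call:
step_arm(motion="0 0 1 0 0 0; 0 0 3 0 0 0; 0 0 3 0 0 0; 0 0 3 0 0 0; 0 0 3 0 0 0; 0 0 0 0 0 0; 0 0 0 0 0 0")

```text
time: 9.85
eef_pos: [0.5417, -0.1874, 0.1902]
tool_rot: [3.048, 0.75, 0.005]
force: [0.1, 0.5, -0.2]
gripper_width: 0.502
```

```bash
python3 -c "
from h import *
p=cam('wrist');im=viewer.snapshot('wrist');cv2.imwrite('pics/w6.png',im)
todo(.5634,-.2286,.2,.482)
g=cv2.cvtColor(im,cv2.COLOR_BGR2HSV); m=(((g[...,0]<8)|(g[...,0]>172))&(g[...,1]>130)&(g[...,2]>50)).astype(np.uint8)
for b in blobs(m,100):
  r=cv2.minAreaRect(b); print('red',r)
  for z in (.075,.085,.095): print(z,cv2.minAreaRect((cast(p,b.reshape(-1,2),z)[:,:2]*1000).astype(np.float32)))
nest(p,im,0,0,640,300)"
```

```text
t 9.9 shift cm [ 2.138  -4.1113  0.933 ] turn [ 0.0022  0.0049 -0.0004] F [ 0.2542 -0.434   1.1473] w 0.5008893849575636
red ((322.0, 194.5), (57.0, 18.0), 90.0)
0.075 ((542.6588134765625, -189.48538208007812), (51.77125930786133, 15.615584373474121), 27.348129272460938)
0.085 ((545.3582763671875, -187.93170166015625), (49.764522552490234, 15.010282516479492), 27.3481388092041)
0.095 ((548.0578002929688, -186.37806701660156), (47.757789611816406, 14.40499496459961), 27.34812355041504)
tile px (397.3416442871094, 36.66912841796875) mm ((685.5214233398438, -186.3540496826172), (66.72074127197266, 107.83860778808594), 12.4550142288208)
frame px (135.6756134033203, 51.61951446533203) mm ((570.3258056640625, 7.45166015625), (95.70249938964844, 115.86172485351562), 1.3717764616012573)
```

View pics/w6.png

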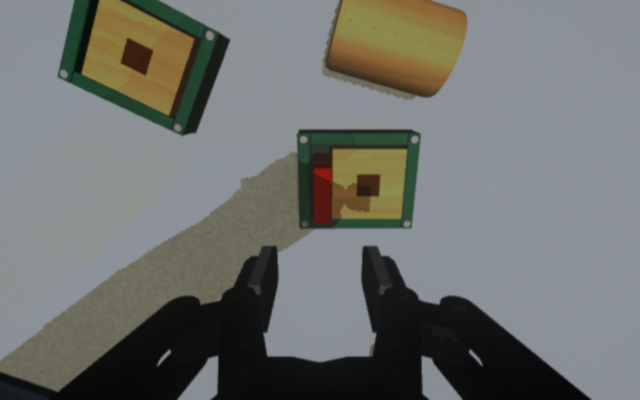

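Spacer stands upright: at z = 0.085 its red top measures 49.8 × 15 mm, so it is seated and released. Next I'll turn the tool 90° so the narrow side of the closed fingers faces the spacer, and centre over the tile.

Call:
step_arm(motion="1 -2 0 0 0 0.15; 1 -2 0 0 0 0.15; 0 0 0 0 0 0.15; 0 0 0 0 0 0.15; 0 0 0 0 0 0.15; 0 0 0 0 0 0.15; 0 0 0 0 0 0.15; 0 0 0 0 0 0.15", gripper=-1)

```text
time: 10.7
eef_pos: [0.5571, -0.2262, 0.1773]
tool_rot: [-2.077, -2.337, 0.011]
force: [0.1, 1.0, -0.7]
gripper_width: -0.001
```

Call:
step_arm(motion="0 0 0 0 0 0.15; 0 0 0 0 0 0.15; 0 0 0 0 0 0.07; 0 0 0 0 0 0; 0 0 0 0 0 0")

```text
time: 11.2
eef_pos: [0.553, -0.224, 0.1681]
tool_rot: [-1.601, -2.67, 0.018]
force: [1.1, -0.7, 0.4]
gripper_width: 0.003
```

```bash
python3 -c "
from h import *
todo(.5634,-.2286,.06,.482+np.pi/2); print(env.read_state()['q'])"
```

```text
t 11.2 shift cm [  1.0416  -0.4628 -10.8146] turn [-0.0051 -0.0302 -0.0085] F [ 1.0898 -0.6951  0.394 ] w 0.0029180048329872257
[-0.4919  0.2639  0.2151  1.551  -0.0099  0.5885]
```

Call:
step_arm(motion="1 -0.5 0 -0.005 -0.03 -0.008; 0 0 -2 0 0 0; 0 0 -2 0 0 0; 0 0 -2 0 0 0; 0 0 0 0 0 0; 0 0 0 0 0 0")

```text
time: 11.8
eef_pos: [0.5659, -0.2309, 0.1063]
tool_rot: [1.633, 2.674, 0.004]
force: [-0.1, -0.5, 1.6]
gripper_width: 0.001
```

```bash
python3 -c "
from h import *
todo(.5636,-.2286,.05,.482+np.pi/2)"
```

```text
t 11.8 shift cm [-0.2263  0.232  -5.6301] turn [0.0021 0.0088 0.0076] F [-0.0917 -0.497   1.6421] w 0.0012246344193830208
```

Call:
step_arm(motion="-0.2 0.2 -1 0.002 0.008 0.007; 0 0 -1.2 0 0 0; 0 0 -1.2 0 0 0; 0 0 -1 0 0 0; 0 0 -0.6 0 0 0; 0 0 0 0 0 0; 0 0 0 0 0 0")

```text
time: 12.5
eef_pos: [0.5652, -0.2296, 0.0546]
tool_rot: [1.626, 2.683, 0.001]
force: [0.7, -0.1, 0.8]
gripper_width: 0.002
```

```bash
python3 -c "
from h import *
todo(.5636,-.2286,.035,.482+np.pi/2)"
```

```text
t 12.5 shift cm [-0.163   0.0992 -1.9552] turn [0.002  0.0044 0.001 ] F [ 0.7289 -0.0843  0.7876] w 0.002422468207067045
```

Now I'll press slowly.

Call:
step_arm(motion="-0.15 0.1 -0.4 0 0.004 0; 0 0 -0.4 0 0 0; 0 0 -0.2 0 0 0; 0 0 -0.2 0 0 0; 0 0 -0.2 0 0 0; 0 0 -0.2 0 0 0; 0 0 0 0 0 0")

```text
time: 13.2
eef_pos: [0.5647, -0.2291, 0.0409]
tool_rot: [1.626, 2.683, -0.002]
force: [-1.4, 1.3, 4.0]
gripper_width: 0.004
```

Call:
step_arm(motion="0 0 -0.2 0 0 0; 0 0 -0.2 0 0 0; 0 0 -0.2 0 0 0; 0 0 0 0 0 0")

```text
time: 13.6
eef_pos: [0.5648, -0.2291, 0.0389]
tool_rot: [1.625, 2.681, -0.003]
force: [-2.3, 1.5, 7.0]
gripper_width: 0.002
```

Call:
step_arm(motion="0 0 -0.3 0 0 0; 0 0 -0.3 0 0 0; 0 0 -0.3 0 0 0")

```text
time: 13.9
eef_pos: [0.5649, -0.2291, 0.0351]
tool_rot: [1.624, 2.68, -0.003]
force: [-5.0, 2.0, 10.8]
gripper_width: -0.003
```

Call:
step_arm(motion="0 0 -0.4 0 0 0; 0 0 -0.4 0 0 0; 0 0 -0.4 0 0 0")

```text
time: 14.2
eef_pos: [0.5649, -0.2292, 0.035]
tool_rot: [1.622, 2.677, -0.004]
force: [-8.2, 4.0, 16.6]
gripper_width: -0.001
```

```bash
python3 -c "
from h import *
todo(.5636,-.2286,.035,.482+np.pi/2)"
```

```text
t 14.2 shift cm [-0.1342  0.0597  0.0025] turn [0.0081 0.0084 0.0003] F [-8.2226  4.0307 16.6151] w -0.0008222192153956144
```

Call:
step_arm(motion="-0.2 0.1 -0.5 0.004 0.004 0; -0.1 0.1 -0.5 0 0 0; 0 0 -0.5 0 0 0")

```text
time: 14.5
eef_pos: [0.565, -0.2292, 0.0349]
tool_rot: [1.618, 2.672, -0.003]
force: [-10.2, 6.1, 22.4]
gripper_width: -0.001
```

```bash
python3 -c "
from h import *
p=cam('wrist');im=viewer.snapshot('wrist');t=viewer.snapshot('top');s=viewer.snapshot('scene')
todo(.5636,-.2286,.035,.482+np.pi/2)
a=cv2.resize(t[150:310,360:500],None,fx=2.5,fy=2.5); b=cv2.resize(s[170:250,180:320],None,fx=2.85,fy=2.5)
b=cv2.resize(b,(400,200)); a=a[:400,:350]
o=np.zeros((600,800,3),np.uint8); o[:400,:640]=im; o[400:600,:400]=b; 
c=cv2.resize(t[150:310,360:500],(175,200)); o[400:600,420:595]=c
cv2.imwrite('pics/fin.png',np.clip(o*1.4,0,255).astype(np.uint8))"
```

```text
t 14.65 shift cm [-0.1366  0.0599  0.0073] turn [0.011  0.0141 0.0001] F [-8.8753  4.481  19.9956] w 0.0010145085859978862
```

View pics/fin.png

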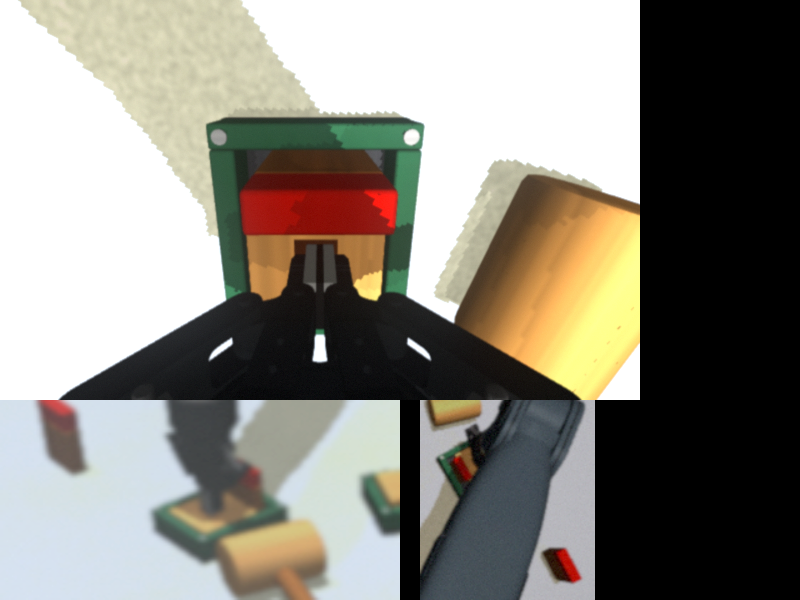

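The spacer stands upright in the gap (red top at v 190–235, parallel to the frame), and the fingers rest on the tile centre. From 10.8 to 22 N, z stayed at 0.035, so the tile is on its stop. I'm handing in.

```bash
python3 -c "
from h import *
todo(.5636,-.2286,.035,.482+np.pi/2)
print(env.sign_off())"
```

```text
t 14.65 shift cm [-0.1366  0.0599  0.0073] turn [0.011  0.0141 0.0001] F [-8.8753  4.481  19.9956] w 0.0010145085859978862
the job is handed in; nothing more can be done
None
```

I stood the smaller spacer upright in the 21 mm gap of the wide nest and let go of it. I then pressed that nest's tile down slowly with the closed fingers and handed in at 14.65 s, still holding it pressed.

- **Spacer:** after I let go, its top measured 49.8 × 15 mm at 85 mm above the bench, which matches fully seated. It was still upright in the final picture.
- **Tile:** the fingertips read 34.9 mm above the bench (flush is 35 mm). That height did not change as the push rose from 11 to 22 N, so the tile is on its stop. At hand-in the push was about 20 N.
- **Less than ideal:** about 10 N of sideways force built up on the fingertips during the press, and my correction did not remove it. While I lowered the spacer, the force reading never clearly showed it touching the floor. I judged it seated from the height stalling where predicted and from the picture afterwards.
- **Other objects:** I never moved against the other two tiles, offcut, glue jar or mallet. Only the mallet and parts of the neighbouring nest showed in the last pictures, and I did not re-measure any of them.

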